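# Vent the coffee machine and unscrew its filler cap

### The job

The coffee machine has just been used and its boiler has to be topped up. First let the pressure off by turning the steam knob on top of the machine anticlockwise to its open stop (almost a quarter turn) and leave it open; then unscrew the round filler cap beside it, anticlockwise, with one grip and twist after another until it comes off the thread and lifts free, and set it down gently in the middle of the cork coaster, open side down. Do not disturb the other things on the worktop.

Things in the scene. Friction and masses are not known exactly. Their poses are not given: they have to be found in the camera images.
- coffee_machine: Compact black espresso machine with a flat steel top, 200 deep (x) by 250 wide (y) by 250 mm high, immovable. Origin: centre of its underside; -x is its front (a handle sticks out 80 mm at 140 mm height), z up. On the top, 250 mm above the origin, stand only the filler cap at (x 10, y 55 mm) and the steam knob at (x 10, y -65 mm).
- cap: Round black ribbed filler cap, steel disc on top, outside diameter 54 mm, 30 mm high, 95 to 170 g, hollow below. Origin: centre of its open underside; z points out of its closed top. Anticlockwise (from above) unscrews it: tight at first (about 0.5 N m: grip with 30 to 40 N), easy after half a turn. Best gripped with the fingertips 5 to 8 mm above the machine's top at first.
- filler_seat (a point): Where the screwed-on cap's origin lies: on the neck's axis, 2 mm above the machine's top. Neck: 34 mm tube, 43 mm over the thread, 32 mm high with its springy seal. Thread: level for the first 10 to 50 degrees, then rises 20 mm a turn, up to 6 mm of play; it holds the cap down firmly until it has turned 4.5 to 5.4 rad in all (it varies; several grips), then lets it lift off freely.
- steam_valve (a joint): Angle of the steam knob, rad: 0 shut, grows anticlockwise seen from above, stop at 1.4 = fully open. It stays where it is left (friction 0.06 N m). Starts at 0 to 0.15.
- valve_grip (a point): On the steam knob's axis, 22 mm above the machine's top, in the middle of its grip bar. Black knob: a disc 40 mm across, 11 mm high, with an upright bar 12 mm thick (point's x) and 42 mm long (point's y) whose top is 32 mm above the machine's top. The axes turn with the knob; shut, they are the machine's.
- coaster: Square cork coaster, 95 by 95 mm, 9 mm thick, stays put. Origin: centre of its underside on the worktop.
- honey_jar: Bystander: glass jar with a lid, 60 mm wide, 86 mm high, at the back. Origin: centre of its underside.
- spice_1: Bystander: small jar with a dark lid, 41 mm wide, 105 mm high. Origin: centre of its underside.
- egg_timer: Bystander: round kitchen timer, 66 mm wide, 59 mm high. Origin: centre of its underside.

How it is judged:
By the outcome, as a careful person would: the job done as asked, in the order asked, and still so for the second after the job is handed in, with the robot touching nothing.
It also fails if it takes over 72 s, if anything falls off the work surface, if the arm or the gripper's body presses on something with over 40 N, if the wrist force passes 120 N, or if a joint passes its speed limit or range.

### The arm

A 6-joint arm with a two-finger parallel gripper is mounted at the origin on a cart in front of the work surface, level with it; the furniture and walls round the work are solid. World frame = base frame: x ahead of the robot, y to its left, z up, the work surface at z = 0. Lengths are in m, angles in rad, forces in N, time in s.
With the tool pointing down it reaches from about 0.275 to 0.85 m from the base axis. Payload 19 kg.
Tool frame: the origin (TCP) lies midway between the tips of the shut fingers; the grasp point (between the pads) lies 19 mm behind it (arm.hold_point_z is the distance from the TCP to the grasp point, in m); z points along the fingers, y is the line along which they close (so a half turn about z gives the same grasp; the last joint's range is limited). The gripper opens to 85 mm and grips with 20 to 120 N. Pads are 22 mm wide; open, the fingers measure 114 mm over their backs; the gripper's body (76 mm by 85 mm) begins 54 mm behind the grasp point. The pads swing forward as they close: fully open they stand 13 mm farther back than shut.
Start: joints at [1.033, 0.15, 1.437, -0, 1.554, -0.134], TCP at [0.226, 0.529, 0.231] pointing down, gripper open.
Joint ranges: [-2.8, 2.8], [-0.68, 2.1], [0.12, 2.68], [-1.39, 4.53], [0.16, 2.79], [-2.81, 2.81]. Speed limits (rad/s): [1.89, 1.89, 2.22, 3.01, 3.01, 3.01].

### API

Orientations are given as a 3x3 rotation matrix whose columns are the frame's x, y, z axes.
In Python, from bench import arm gives the robot as it stands.
- The arm moves only by the tool arm_command, never from a script. Its argument "steps" is a list of rows, each a list of 7 numbers: the closure, from 0 (fully open) to 1 (shut), then the shift along the world's x, y, z in cm, then the turn, a rotation vector about the world's x, y, z in rad. In form: [[jaw, x, y, z, rx, ry, rz], ...]. A call has 1 to 10 rows; each row shifts and turns the commanded pose from where the row before left it; what a row does not reach is not made up. A row lasts 1/12 s, in which the tool goes at most 41.7 mm and 7.16 degrees, less where a joint would pass 70% of its speed; a pose out of reach is approached as far as the arm can. A call with a gripper value outside its range is refused whole. The fingers move at their own pace and stop on an object; the grip force is fixed at half the most. Time passes only in rows, so rows that do not move let the fingers close. It gives the time, the measured TCP pose, the force, the opening and the grip force at its end, in the units of the state.
- arm.state(): the state, without advancing time (a new reading comes with each control period).
- arm.get_image(name): name is "scene" or "top" or "wrist"; returns a dict with "frame" (420x560x3 uint8, red, green, blue), "depth" (420x560 float32, m along the optical axis (not along the pixel's ray), 0 where there is no reading), "vfov" (degrees; the focal length in pixels is half the picture's height over the tangent of half this angle, whatever the lens; pixels are square), "cx", "cy" (the principal point, pixels), "R" (3x3) and "t" (3): a world point X has camera coordinates R X + t; the wrist camera has in their place "T_tool_cam" (4x4, takes a point from camera to tool coordinates, whose origin is the TCP and whose axes are the flange's). Camera axes: x right, y down, z forward; pixel columns grow to the right and rows downward; lengths in m; the calibration is good to about 2 mm. A picture is of the moment at which its call begins: read the wrist's pose just before it.
- arm.job_done(): hands the job in; it is judged then, once.
The state is a dict: "time": time; "q": joint angles; "qvel": joint speeds; "joint_torque": joint torques, N m; "eef_pos": TCP position; "orientation": TCP orientation; "contact_force": force on the tool from outside, world axes, zero at the start; "moment": the same for the moment, N m; "finger_gap": finger opening in m; "gripper_force": force on a finger pad.
Only numpy, scipy, OpenCV 4.12 (cv2) and the standard library are available. Lean on these libraries where they do the work, as an engineer would, in place of code of your own. Each camera call takes 0.05 s, during which the arm holds its last target. There are 200 camera calls.

## Working session

There is one attempt and no reset: what is moved stays moved. The work goes in short steps, Python scripts to look and compute and a tool call to move; the robot and the scene stay as the last step left them, time stands still between calls to the robot, and variables do not carry over. Pictures are saved under pics/ and viewed, at most 10 in all, crops included, and the job is handed in when it is done.

Besides the shell and the picture viewer there is one more tool, called after "Emit:" as name([rows], argument=value, ...), one row to a line, values as JSON. arm_command: Moves the arm, as the interface text tells. Its arguments: {"type":"object","properties":{"steps":{"type":"array","items":{"type":"array","items":{"type":"number"}}}},"required":["steps"]}

```bash
mkdir -p pics
cat > h.py <<'E'
import numpy as np, cv2
from bench import arm
def snap(name):
    s=arm.state(); im=arm.get_image(name)
    H,W=im['depth'].shape; f=H/2/np.tan(np.radians(im['vfov'])/2)
    if name=='wrist':
        T=np.eye(4);T[:3,:3]=np.array(s['orientation']).reshape(3,3);T[:3,3]=s['eef_pos'];T=T@np.array(im['T_tool_cam'])
    else:
        R=np.array(im['R']);T=np.eye(4);T[:3,:3]=R.T;T[:3,3]=-R.T@np.array(im['t'])
    v,u=np.mgrid[:H,:W]; d=im['depth']
    P=np.stack([(u-im['cx'])/f*d,(v-im['cy'])/f*d,d],-1)@T[:3,:3].T+T[:3,3]
    P[d==0]=np.nan
    return im,P,s
def save(im,fn): cv2.imwrite('pics/'+fn,im['frame'][:,:,::-1])
E
python3 - <<'E'
from h import *
a=[]
for n in ('scene','top'):
    im,P,s=snap(n); np.save(n+'.npy',P); save(im,n+'.png'); a.append(im['frame'])
cv2.imwrite('pics/both.png',cv2.resize(np.vstack(a),(560,840))[:,:,::-1])
print(s)
E
```

```text
{'time': 0.05, 'q': array([ 1.03299584e+00,  1.50954394e-01,  1.43802044e+00,  1.63224149e-05,
        1.55380610e+00, -1.34000423e-01]), 'qvel': array([-2.68602953e-03, -1.84610428e-03, -5.44763835e-04,  1.64107657e-05,
       -5.31325741e-05, -6.43001849e-04]), 'joint_torque': array([ 7.24695987e-03, -7.15077996e+01, -5.72455394e+01,  1.29554837e-04,
        6.72452152e-03,  1.11923619e-04]), 'eef_pos': array([0.22581225, 0.52853533, 0.23069874]), 'orientation': array([[-9.19574364e-01,  3.92915515e-01, -6.22710778e-04],
       [ 3.92915969e-01,  9.19573823e-01, -1.01217977e-03],
       [ 1.74927394e-04, -1.17544758e-03, -9.99999294e-01]]), 'contact_force': array([-0.67452738, -0.55751512, -0.23216046]), 'moment': array([-0.00848578,  0.01824285,  0.04199663]), 'gripper_force': 0.0, 'finger_gap': 0.08500334204858491}
```

View pics/scene.png

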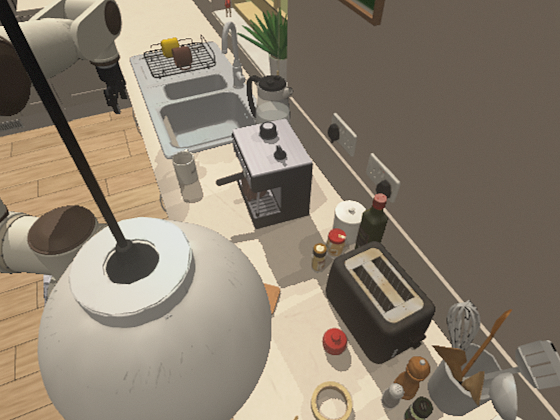

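View pics/top.png

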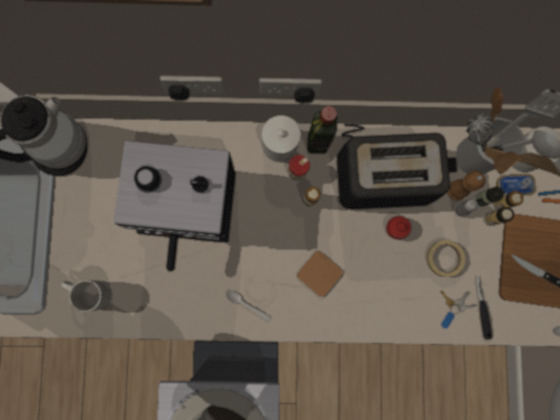

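The scene view has the machine at about (272,165), with the cap at (267,130) and the knob at (280,153). A pendant lamp sits in the foreground. In the top view the machine top is at (175,190), the cap at (147,179), the knob at (201,184) and the coaster at (320,273). The honey jar is near (299,165), the spice jar near (312,195) and the timer at (399,227).

Run:
```python
from h import *
P=np.load('top.npy'); I=cv2.imread('pics/top.png')
print('table',P[300,370],P[240,280])
for n,(v,u) in dict(top=(210,165),cap=(179,147),knob=(184,201),coast=(273,320),jug=(118,30),mug=(295,85),lamp=(410,220),handle=(255,172)).items(): print(n,P[v,u].round(3))
# machine top plane
zt=np.nanmedian(P[200:215,150:180,2]); print('ztop',zt)
m=(abs(P[...,2]-zt)<.012); m[:,:90]=0;m[:,260:]=0; m[260:]=0
m=cv2.morphologyEx(m.astype(np.uint8),cv2.MORPH_OPEN,np.ones((5,5)))
pts=P[m>0][:,:2].astype(np.float32); r=cv2.minAreaRect(pts); print('machine',r)
m2=(P[...,2]>zt+.014); m2[:,:100]=0;m2[:,245:]=0;m2[:140]=0;m2[245:]=0
n,l,st,c=cv2.connectedComponentsWithStats(m2.astype(np.uint8))
for i in range(1,n):
    if st[i,4]>20:
        q=P[l==i]; print(st[i],q.mean(0).round(4),np.percentile(q,[2,98],0).round(4).tolist(), cv2.minAreaRect(q[:,:2].astype(np.float32)))
hsv=cv2.cvtColor(I,cv2.COLOR_BGR2HSV); k=(hsv[...,1]>90)&(hsv[...,2]>70); k[:235]=0;k[310:]=0;k[:,:285]=0;k[:,360:]=0
q=P[k]; print('coaster',k.sum(),cv2.minAreaRect(q[:,:2].astype(np.float32)),np.median(q,0))
S=np.load('scene.npy'); print('lamp',S[300,150],S[240,130]); z=P[...,2]
t=(z>.3)&(P[...,0]>.1)&(P[...,0]<.7); print('tall',t.sum(), P[t].min(0) if t.any() else 0,P[t].max(0) if t.any() else 0)
im,_,_=snap('scene'); Rm=np.array(im['R']); print('scenecam',-Rm.T@im['t'])
im,_,_=snap('top'); Rm=np.array(im['R']); print('topcam',-Rm.T@im['t'])
```

```text
table [ 0.37489095 -0.40195095 -0.00481564] [ 0.53336953 -0.15458355 -0.00235105]
top [0.576 0.116 0.248]
cap [0.641 0.152 0.282]
knob [0.632 0.031 0.283]
coast [ 0.445 -0.264  0.012]
jug [0.78  0.429 0.269]
mug [0.375 0.365 0.011]
lamp [ 0.124 -0.018  0.177]
handle [0.479 0.112 0.155]
ztop 0.2505495816722616
machine ((0.7025313377380371, 0.09637908637523651), (0.2466779351234436, 0.34034615755081177), 85.23419189453125)
[134 166  25  25 472] [0.6436 0.1541 0.2821] [[0.6204, 0.1305, 0.2683], [0.6679, 0.1795, 0.2883]] ((0.645112931728363, 0.15578362345695496), (0.05235055834054947, 0.05205361917614937), 47.04834747314453)
[190 180  19   7 118] [0.6348 0.0355 0.2796] [[0.6299, 0.0166, 0.2661], [0.6414, 0.0563, 0.286]] ((0.6361351013183594, 0.03653193265199661), (0.012576700188219547, 0.04087371006608009), 0.4781200587749481)
coaster 1183 ((0.44428205490112305, -0.2625578045845032), (0.08628159761428833, 0.09498299658298492), 48.32895278930664) [nan nan nan]
lamp [ 0.23640249 -0.6564179   0.79480687] [ 0.2323576  -0.59916748  0.79419441]
tall 376 [ 0.23107172 -0.7605094   0.30051597] [ 0.6999086  -0.52017841  0.68833073]
scenecam [ 0.26455655 -0.80794571  1.02590012]
topcam [ 0.41613917 -0.11511176  1.42426846]
```

Emit:
arm_command([
  [0,0,0,4,0,0,0],
  [0,0,0,4,0,0,0],
  [0,0,0,4,0,0,0],
  [0,0,0,4,0,0,0],
  [0,0,0,3,0,0,0],
  [0,2,-2.2,0,0,0,-0.06],
  [0,2.2,-2.4,0,0,0,-0.06],
  [0,2.2,-2.4,0,0,0,-0.06],
  [0,2.2,-2.4,0,0,0,-0.06],
  [0,2.2,-2.4,0,0,0,-0.06],
])

```text
time: 1.03
eef_pos: [0.3346, 0.4095, 0.4212]
orientation: [[-0.761, 0.649, -0.0], [0.649, 0.761, -0.0], [0.0, -0.0, -1.0]]
contact_force: [0.6, 1.4, 0.4]
finger_gap: 0.0854
gripper_force: 0.0
```

Emit:
arm_command([
  [0,2.2,-2.4,0,0,0,-0.06],
  [0,2.2,-2.4,0,0,0,-0.06],
  [0,2.2,-2.4,0,0,0,-0.06],
  [0,2.2,-2.4,0,0,0,-0.06],
  [0,2.2,-2.4,0,0,0,-0.06],
  [0,2.2,-2.4,0,0,0,-0.06],
  [0,2.2,-2.4,0,0,0,-0.06],
  [0,2.2,-2.4,0,0,0,-0.06],
  [0,2.2,-2.4,0,0,0,-0.06],
  [0,2.2,-2.4,0,0,0,-0.06],
])

```text
time: 1.87
eef_pos: [0.5548, 0.1693, 0.4212]
orientation: [[-0.261, 0.965, -0.0], [0.965, 0.261, -0.0], [0.0, -0.0, -1.0]]
contact_force: [0.2, 0.2, 1.3]
finger_gap: 0.0852
gripper_force: 0.0
```

Emit:
arm_command([
  [0,2.2,-2.4,0,0,0,-0.06],
  [0,2.2,-2.4,0,0,0,-0.06],
  [0,2.2,-2.4,0,0,0,-0.06],
  [0,1,-1,0,0,0,-0.06],
  [0,0,0,0,0,0,0],
  [0,0,0,0,0,0,0],
])

```text
time: 2.37
eef_pos: [0.6303, 0.0882, 0.4205]
orientation: [[-0.027, 1.0, -0.001], [1.0, 0.027, 0.0], [0.0, -0.001, -1.0]]
contact_force: [-0.4, 0.9, 0.9]
finger_gap: 0.0852
gripper_force: 0.0
```

```bash
cat > look.py <<'E'
from h import *
import sys
im,P,s=snap('wrist'); save(im,sys.argv[1]); np.save('w.npy',P)
print(s['time'],s['eef_pos'].round(4),s['q'].round(3),np.arctan2(s['orientation'][1,1],s['orientation'][0,1]).round(4))
z=P[...,2]; zt=np.nanmedian(z[(z>.235)&(z<.265)]); print('zt',zt)
m2=((z>zt+.018)&(z<zt+.06)&(P[...,0]>.5)&(P[...,1]<.23)&(P[...,1]>-.05)).astype(np.uint8)
n,l,st,c=cv2.connectedComponentsWithStats(m2)
for i in range(1,n):
    if st[i,4]>150:
        q=P[l==i]; h=q[q[:,2]>np.percentile(q[:,2],90)-.006]
        print(st[i],np.percentile(q[:,2],95).round(4),cv2.minAreaRect(h[:,:2].astype(np.float32)), 'circ',cv2.minEnclosingCircle(h[:,:2].astype(np.float32)))
E
python3 look.py w1.png
```

```text
2.3667 [0.6303 0.0882 0.4205] [ 0.018  0.306  0.87   0.     1.967 -0.009] 0.0267
zt 0.2506619600642143
[ 500   89   60  235 7061] 0.3069 ((0.8813239336013794, 0.03858494758605957), (0.1315210461616516, 0.004175250418484211), 89.9186782836914) circ ((0.8802807331085205, 0.03858643025159836), 0.06586597859859467)
[ 274   94   59   61 2679] 0.285 ((0.6456001996994019, 0.1564042866230011), (0.05184643343091011, 0.05220602825284004), 55.048362731933594) circ ((0.6456955075263977, 0.1563984900712967), 0.02683057263493538)
[283 222  13  42 468] 0.2836 ((0.6361771821975708, 0.03733540326356888), (0.04092095047235489, 0.011957896873354912), 89.00498962402344) circ ((0.6361081004142761, 0.03730623051524162), 0.0206430796533823)
```

View pics/w1.png

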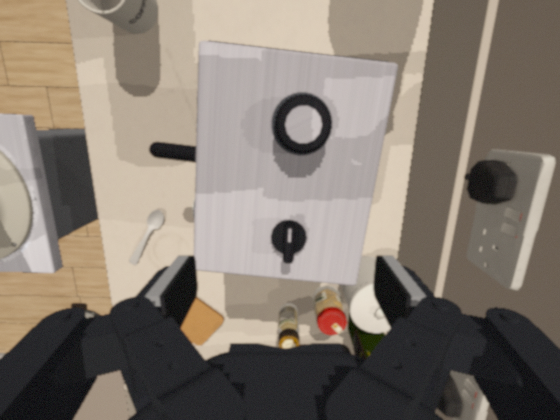

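The wrist view shows the cap at (303,124), the knob bar at (289,240), and clear space around both. Next I go down over the knob.

Emit:
arm_command([
  [0,0.3,-2.5,0,0,0,-0.02],
  [0,0.3,-2.6,0,0,0,-0.017],
  [0,0,0,-3,0,0,0],
  [0,0,0,-3,0,0,0],
  [0,0,0,-3,0,0,0],
  [0,0,0,-3,0,0,0],
  [0,0,0,-2,0,0,0],
  [0,0,0,-1.3,0,0,0],
  [0,0,0,0,0,0,0],
  [0,0,0,0,0,0,0],
])

```text
time: 3.25
eef_pos: [0.6354, 0.0386, 0.2689]
orientation: [[0.008, 1.0, -0.0], [1.0, -0.008, 0.0], [0.0, -0.0, -1.0]]
contact_force: [0.5, 0.2, 1.7]
finger_gap: 0.0854
gripper_force: 0.0
```

Emit:
arm_command([
  [0.5,0,0,0,0,0,0],
  [0.7,0,0,0,0,0,0],
  [1,0,0,0,0,0,0],
  [1,0,0,0,0,0,0],
  [1,0,0,0,0,0,0],
  [1,0,0,0,0,0,0],
])

```text
time: 3.75
eef_pos: [0.6359, 0.0377, 0.2684]
orientation: [[0.01, 1.0, -0.0], [1.0, -0.01, 0.0], [0.0, -0.0, -1.0]]
contact_force: [-18.7, -0.1, 11.3]
finger_gap: 0.0123
gripper_force: 9.9
```

Emit:
arm_command([
  [1,0,0,0,0,0,0],
  [1,0,0,0,0,0,0],
])

```text
time: 3.92
eef_pos: [0.6353, 0.0377, 0.2687]
orientation: [[0.01, 1.0, -0.001], [1.0, -0.01, -0.0], [-0.0, -0.001, -1.0]]
contact_force: [-7.6, -0.7, 5.0]
finger_gap: 0.01
gripper_force: 59.4
```

Emit:
arm_command([
  [1,0,0,0,0,0,0.05],
  [1,0,0,0,0,0,0.1],
  [1,0,0,0,0,0,0.11],
  [1,0,0,0,0,0,0.11],
  [1,0,0,0,0,0,0.11],
  [1,0,0,0,0,0,0.11],
  [1,0,0,0,0,0,0.11],
  [1,0,0,0,0,0,0.11],
  [1,0,0,0,0,0,0.11],
  [1,0,0,0,0,0,0.11],
])

```text
time: 4.75
eef_pos: [0.6347, 0.0374, 0.2687]
orientation: [[-0.855, 0.519, -0.003], [0.519, 0.855, -0.001], [0.002, -0.002, -1.0]]
contact_force: [-15.0, -3.2, 6.7]
finger_gap: 0.0105
gripper_force: 59.6
```

Emit:
arm_command([
  [1,0,0,0,0,0,0.1],
  [1,0,0,0,0,0,0.08],
  [1,0,0,0,0,0,0.06],
  [1,0,0,0,0,0,0.04],
  [1,0,0,0,0,0,0.03],
  [1,0,0,0,0,0,0],
])

```text
time: 5.25
eef_pos: [0.6346, 0.0372, 0.2687]
orientation: [[-0.972, 0.237, -0.003], [0.237, 0.972, -0.001], [0.003, -0.002, -1.0]]
contact_force: [-15.4, -3.7, 8.1]
finger_gap: 0.0105
gripper_force: 59.7
```

```bash
cat > st.py <<'E'
from h import *
s=arm.state(); print(s['time'],s['eef_pos'].round(4),'psi',np.arctan2(s['orientation'][1,1],s['orientation'][0,1]).round(4),'q',s['q'].round(3),'F',s['contact_force'].round(1),'M',s['moment'].round(3),'gap',round(s['finger_gap'],4),s['gripper_force'])
E
python3 st.py
```

```text
5.25 [0.6346 0.0372 0.2687] psi 1.3316 q [-6.200e-02  2.720e-01  1.217e+00 -1.000e-03  1.655e+00 -1.394e+00] F [-15.4  -3.7   8.1] M [-0.537  2.763 -0.247] gap 0.0105 59.65339243412018
```

Emit:
arm_command([
  [1,0,0,0,0,0,0.03],
  [1,0,0,0,0,0,0.03],
  [1,0,0,0,0,0,0],
])

```text
time: 5.5
eef_pos: [0.6347, 0.0372, 0.2687]
orientation: [[-0.984, 0.179, -0.003], [0.179, 0.984, -0.001], [0.003, -0.001, -1.0]]
contact_force: [-15.0, -2.6, 7.0]
finger_gap: 0.01
gripper_force: 70.4
```

```bash
python3 st.py
```

```text
5.5 [0.6347 0.0372 0.2687] psi 1.3907 q [-6.200e-02  2.720e-01  1.217e+00 -1.000e-03  1.655e+00 -1.453e+00] F [-15.   -2.6   7. ] M [-0.427  2.7   -1.339] gap 0.01 70.44908945448697
```

Emit:
arm_command([
  [0,0,0,0,0,0,-0.03],
  [0,0,0,0,0,0,0],
  [0,0,0,0,0,0,0],
  [0,0,0,2,0,0,0],
  [0,0,0,3,0,0,-0.12],
  [0,0,1,3,0,0,-0.12],
  [0,0,2,3,0,0,-0.12],
  [0,0,2,2,0,0,-0.12],
  [0,0,2,0,0,0,-0.12],
  [0,0,2,0,0,0,-0.12],
])

```text
time: 6.33
eef_pos: [0.6362, 0.1287, 0.3998]
orientation: [[-0.593, 0.805, 0.002], [0.805, 0.593, 0.0], [-0.001, 0.002, -1.0]]
contact_force: [1.1, -0.0, -1.0]
finger_gap: 0.0855
gripper_force: 0.0
```

Emit:
arm_command([
  [0,0,0,0,0,0,-0.12],
  [0,0,0,0,0,0,-0.12],
  [0,0,0,0,0,0,-0.12],
  [0,0,0,0,0,0,-0.12],
  [0,0,0,0,0,0,-0.12],
  [0,0,0,0,0,0,0],
])

```text
time: 6.83
eef_pos: [0.636, 0.1278, 0.3982]
orientation: [[-0.034, 0.999, -0.0], [0.999, 0.034, 0.0], [0.0, -0.0, -1.0]]
contact_force: [-1.1, -0.1, -0.2]
finger_gap: 0.085
gripper_force: 0.0
```

```bash
python3 look.py w2.png
```

```text
6.8333 [0.636  0.1278 0.3982] [0.08  0.322 0.895 0.    1.925 0.045] 0.0344
zt 0.25062978272026326
[ 266  140   61   61 2816] 0.285 ((0.645855724811554, 0.15680265426635742), (0.05251706391572952, 0.05131520703434944), 50.071495056152344) circ ((0.6456847786903381, 0.15657395124435425), 0.026829948648810387)
[ 506  147   54  189 5414] 0.3056 ((0.8808987736701965, 0.060080546885728836), (0.08520052582025528, 0.0039149378426373005), 89.9063949584961) circ ((0.8812110424041748, 0.06008003279566765), 0.04270264506340027)
[261 276  42  24 653] 0.2833 ((0.6362608671188354, 0.03751589357852936), (0.011620442382991314, 0.0417792908847332), 75.279296875) circ ((0.6362535953521729, 0.037488363683223724), 0.02102920226752758)
```

Emit:
arm_command([
  [0,0.5,1.5,0,0,0,-0.12],
  [0,0.4,1.4,0,0,0,-0.12],
  [0,0,0,0,0,0,-0.12],
  [0,0,0,0,0,0,-0.12],
  [0,0,0,0,0,0,-0.12],
  [0,0,0,0,0,0,-0.12],
  [0,0,0,0,0,0,-0.12],
  [0,0,0,0,0,0,-0.12],
  [0,0,0,0,0,0,-0.12],
  [0,0,0,0,0,0,-0.12],
])

```text
time: 7.72
eef_pos: [0.645, 0.1567, 0.3982]
orientation: [[0.917, 0.399, -0.0], [0.399, -0.917, 0.0], [0.0, -0.0, -1.0]]
contact_force: [-0.2, -0.2, -0.3]
finger_gap: 0.0854
gripper_force: 0.0
```

Emit:
arm_command([
  [0,0,0,0,0,0,-0.12],
  [0,0,0,0,0,0,-0.12],
  [0,0,0,0,0,0,-0.12],
  [0,0,0,0,0,0,-0.12],
  [0,0,0,0,0,0,-0.12],
  [0,0,0,0,0,0,-0.12],
  [0,0,0,0,0,0,-0.12],
  [0,0,0,0,0,0,-0.12],
  [0,0,0,0,0,0,-0.12],
  [0,0,0,0,0,0,-0.12],
])

```text
time: 8.55
eef_pos: [0.645, 0.1567, 0.3982]
orientation: [[0.704, -0.71, 0.0], [-0.71, -0.704, 0.0], [0.0, -0.0, -1.0]]
contact_force: [0.2, -0.6, 0.0]
finger_gap: 0.0857
gripper_force: 0.0
```

Emit:
arm_command([
  [0,0,0,0,0,0,0],
  [0,0,0,0,0,0,0],
])

```text
time: 8.72
eef_pos: [0.6449, 0.1567, 0.3982]
orientation: [[0.71, -0.705, 0.0], [-0.705, -0.71, 0.0], [-0.0, -0.0, -1.0]]
contact_force: [-0.2, 0.4, -0.3]
finger_gap: 0.0853
gripper_force: 0.0
```

```bash
python3 st.py
```

```text
8.7167 [0.6449 0.1567 0.3982] psi -2.3526 q [0.122 0.358 0.847 0.    1.936 2.475] F [-0.2  0.4 -0.3] M [-0.014  0.03   0.024] gap 0.0853 0.0
```

Position is good. I descend and grip.

Emit:
arm_command([
  [0,0,0,-3,0,0,0],
  [0,0,0,-3,0,0,0],
  [0,0,0,-3,0,0,0],
  [0,0,0,-2.5,0,0,0],
  [0,0,0,-2,0,0,0],
  [0,0,0,-1.1,0,0,0],
  [0,0,0,0,0,0,0],
  [0,0,0,0,0,0,0],
])

```text
time: 9.38
eef_pos: [0.6451, 0.1567, 0.253]
orientation: [[0.706, -0.708, 0.0], [-0.708, -0.706, 0.0], [0.0, -0.0, -1.0]]
contact_force: [0.9, 0.2, 0.7]
finger_gap: 0.0853
gripper_force: 0.0
```

Emit:
arm_command([
  [1,0,0,0,0,0,0],
  [1,0,0,0,0,0,0],
  [1,0,0,0,0,0,0],
  [1,0,0,0,0,0,0],
  [1,0,0,0,0,0,0],
  [1,0,0,0,0,0,0],
])

```text
time: 9.88
eef_pos: [0.6455, 0.1567, 0.254]
orientation: [[0.705, -0.709, 0.003], [-0.709, -0.705, 0.0], [0.002, -0.002, -1.0]]
contact_force: [1.6, 0.7, 7.3]
finger_gap: 0.0525
gripper_force: 62.1
```

```bash
python3 st.py
```

```text
9.8833 [0.6455 0.1567 0.254 ] psi -2.3595 q [ 0.122  0.332  1.17  -0.     1.637  2.482] F [1.6 0.7 7.3] M [-0.107  0.01  -0.004] gap 0.0525 62.08018554956652
```

Emit:
arm_command([
  [1,0,0,0,0,0,0.05],
  [1,0,0,0,0,0,0.08],
  [1,0,0,0,0,0,0.1],
  [1,0,0,0,0,0,0.1],
  [1,0,0,0.02,0,0,0.1],
  [1,0,0,0.02,0,0,0.1],
  [1,0,0,0.02,0,0,0.1],
  [1,0,0,0.03,0,0,0.1],
  [1,0,0,0.03,0,0,0.1],
  [1,0,0,0.03,0,0,0.1],
])

```text
time: 10.72
eef_pos: [0.6453, 0.1568, 0.2553]
orientation: [[0.989, 0.145, 0.002], [0.145, -0.989, 0.0], [0.002, -0.0, -1.0]]
contact_force: [0.4, 0.3, 6.2]
finger_gap: 0.0527
gripper_force: 62.0
```

```bash
python3 st.py
```

```text
10.7167 [0.6453 0.1568 0.2553] psi -1.4248 q [0.122 0.332 1.167 0.    1.64  1.547] F [0.4 0.3 6.2] M [-0.083 -0.249 -0.3  ] gap 0.0527 61.987367790425196
```

Emit:
arm_command([
  [1,0,0,0.03,0,0,0.1],
  [1,0,0,0.03,0,0,0.1],
  [1,0,0,0.03,0,0,0.1],
  [1,0,0,0.03,0,0,0.1],
  [1,0,0,0.03,0,0,0.1],
  [1,0,0,0.03,0,0,0.1],
  [1,0,0,0.03,0,0,0.1],
  [1,0,0,0.03,0,0,0.1],
  [1,0,0,0.03,0,0,0.1],
  [1,0,0,0.03,0,0,0.1],
])

```text
time: 11.55
eef_pos: [0.6454, 0.1569, 0.2583]
orientation: [[0.412, 0.911, 0.002], [0.911, -0.412, 0.0], [0.001, 0.002, -1.0]]
contact_force: [-0.2, 0.2, 5.5]
finger_gap: 0.0527
gripper_force: 61.8
```

```bash
python3 st.py
```

```text
11.55 [0.6454 0.1569 0.2583] psi -0.4246 q [0.122 0.331 1.162 0.    1.646 0.547] F [-0.2  0.2  5.5] M [ 0.054 -0.218 -0.144] gap 0.0527 61.83096180204302
```

Emit:
arm_command([
  [1,0,0,0.03,0,0,0.1],
  [1,0,0,0.03,0,0,0.1],
  [1,0,0,0.03,0,0,0.1],
  [1,0,0,0.03,0,0,0.1],
  [1,0,0,0.03,0,0,0.1],
  [1,0,0,0.03,0,0,0.1],
  [1,0,0,0.03,0,0,0.1],
  [1,0,0,0.03,0,0,0.1],
  [1,0,0,0.03,0,0,0.1],
  [1,0,0,0.03,0,0,0.1],
])

```text
time: 12.38
eef_pos: [0.645, 0.1567, 0.2603]
orientation: [[-0.544, 0.839, 0.001], [0.839, 0.544, 0.0], [-0.0, 0.0, -1.0]]
contact_force: [-0.1, -0.2, -1.1]
finger_gap: 0.0526
gripper_force: 62.8
```

```bash
python3 st.py
```

```text
12.3833 [0.645  0.1567 0.2603] psi 0.5755 q [ 0.122  0.332  1.157 -0.     1.652 -0.453] F [-0.1 -0.2 -1.1] M [-0.02   0.042 -0.011] gap 0.0526 62.822158980416134
```

Emit:
arm_command([
  [1,0,0,0.03,0,0,0.1],
  [1,0,0,0.03,0,0,0.1],
  [1,0,0,0.03,0,0,0.1],
  [1,0,0,0.03,0,0,0.1],
  [1,0,0,0.03,0,0,0.1],
  [1,0,0,0.03,0,0,0.1],
  [1,0,0,0.03,0,0,0.1],
  [1,0,0,0.03,0,0,0.1],
  [1,0,0,0.03,0,0,0.1],
  [1,0,0,0.03,0,0,0.1],
])

```text
time: 13.22
eef_pos: [0.6451, 0.1567, 0.2633]
orientation: [[-1.0, -0.005, 0.001], [-0.005, 1.0, -0.0], [-0.001, -0.0, -1.0]]
contact_force: [-0.2, -0.1, -1.6]
finger_gap: 0.0524
gripper_force: 62.8
```

```bash
python3 st.py
```

```text
13.2167 [0.6451 0.1567 0.2633] psi 1.5754 q [ 0.122  0.331  1.152 -0.     1.658 -1.453] F [-0.2 -0.1 -1.6] M [-0.049 -0.04  -0.01 ] gap 0.0524 62.81883622286841
```

Emit:
arm_command([
  [1,0,0,0.03,0,0,0.12],
  [1,0,0,0.03,0,0,0.12],
  [1,0,0,0.03,0,0,0.12],
  [1,0,0,0.03,0,0,0.12],
  [1,0,0,0.03,0,0,0.12],
  [1,0,0,0.03,0,0,0.12],
  [1,0,0,0.03,0,0,0.12],
  [1,0,0,0.03,0,0,0.12],
  [1,0,0,0.03,0,0,0.12],
  [1,0,0,0.03,0,0,0.12],
])

```text
time: 14.05
eef_pos: [0.645, 0.1567, 0.2663]
orientation: [[-0.357, -0.934, 0.001], [-0.934, 0.357, 0.0], [-0.0, -0.001, -1.0]]
contact_force: [-0.2, -0.9, -0.9]
finger_gap: 0.0528
gripper_force: 62.8
```

```bash
python3 st.py
```

```text
14.05 [0.645  0.1567 0.2663] psi 2.7764 q [ 0.122  0.331  1.146 -0.     1.664 -2.654] F [-0.2 -0.9 -0.9] M [ 0.008  0.029 -0.011] gap 0.0528 62.82364029670134
```

Emit:
arm_command([
  [1,0,0,0.1,0,0,0.07],
  [1,0,0,0.15,0,0,0],
  [1,0,0,0.15,0,0,0],
  [1,0,0,0.1,0,0,0],
])

```text
time: 14.38
eef_pos: [0.645, 0.1567, 0.2713]
orientation: [[-0.3, -0.954, 0.001], [-0.954, 0.3, 0.0], [-0.0, -0.001, -1.0]]
contact_force: [-0.4, 0.0, -2.0]
finger_gap: 0.0532
gripper_force: 62.8
```

Emit:
arm_command([
  [1,0,0,0.1,0,0,0],
  [1,0,0,0.1,0,0,0],
  [1,0,0,0.1,0,0,0],
])

```text
time: 14.63
eef_pos: [0.6449, 0.1567, 0.2739]
orientation: [[-0.298, -0.955, 0.0], [-0.955, 0.298, -0.0], [-0.0, -0.0, -1.0]]
contact_force: [-0.8, -0.4, -1.2]
finger_gap: 0.0526
gripper_force: 62.8
```

Emit:
arm_command([
  [1,0,0,0.2,0,0,0],
  [1,0,0,0.2,0,0,0],
  [1,0,0,0.2,0,0,0],
  [1,0,0,0.2,0,0,0],
  [1,0,0,0,0,0,0],
])

```text
time: 15.05
eef_pos: [0.645, 0.1567, 0.2823]
orientation: [[-0.297, -0.955, 0.001], [-0.955, 0.297, 0.0], [-0.0, -0.001, -1.0]]
contact_force: [0.0, 0.9, -1.1]
finger_gap: 0.0527
gripper_force: 62.8
```

```bash
python3 st.py
```

```text
15.05 [0.645  0.1567 0.2823] psi 2.8399 q [ 0.122  0.33   1.116 -0.     1.695 -2.718] F [ 0.   0.9 -1.1] M [0.023 0.025 0.053] gap 0.0527 62.84027417306788
```

Emit:
arm_command([
  [1,0,0,1,0,0,0],
  [1,0,0,1.5,0,0,0],
  [1,0,0,2,0,0,0],
  [1,0,0,2,0,0,0],
  [1,0,0,2,0,0,0],
  [1,0,0,1.5,0,0,0],
  [1,0,0,0,0,0,0],
])

```text
time: 15.63
eef_pos: [0.6452, 0.1567, 0.3858]
orientation: [[-0.297, -0.955, 0.005], [-0.955, 0.297, 0.001], [-0.002, -0.005, -1.0]]
contact_force: [-0.6, -0.1, -1.3]
finger_gap: 0.0527
gripper_force: 63.1
```

```bash
python3 st.py
python3 - <<'E'
from h import *
im,P,s=snap('scene'); np.save('s2.npy',P)
a=cv2.resize(im['frame'][90:230,190:340],None,fx=3,fy=3)
im,Q,s=snap('wrist')
b=cv2.resize(im['frame'],(420,420))
cv2.imwrite('pics/c.png',np.hstack([cv2.resize(a,(380,420)),b])[:,:,::-1])
E
```

```text
15.6333 [0.6452 0.1567 0.3858] psi 2.8399 q [ 0.122  0.348  0.885 -0.     1.903 -2.718] F [-0.6 -0.1 -1.3] M [0.013 0.051 0.008] gap 0.0527 63.071485518012196
```

View pics/c.png

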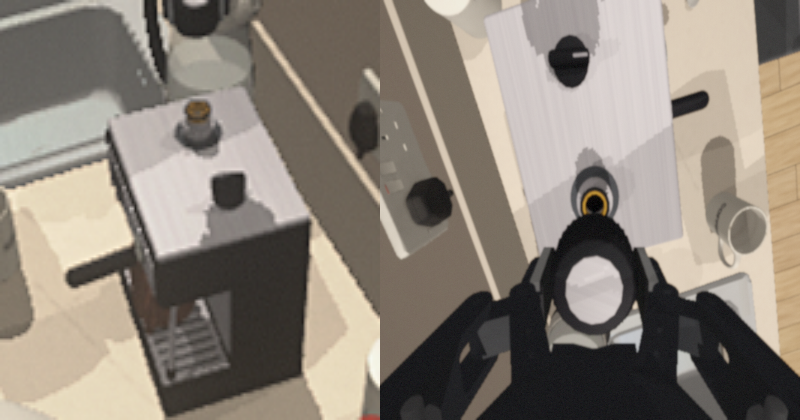

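The scene crop shows the bare neck and the knob still open. The wrist view shows the cap held level between the fingers, at about (593,290). Now I measure the held cap and the coaster.

```bash
cat > cap.py <<'E'
from h import *
im,Q,s=snap('wrist'); e=s['eef_pos']
m=(abs(Q[...,0]-e[0])<.035)&(abs(Q[...,1]-e[1])<.035)&(Q[...,2]>e[2]+.01)&(Q[...,2]<e[2]+.045)
hsv=cv2.cvtColor(im['frame'],cv2.COLOR_RGB2HSV); m&=(hsv[...,2]>120)
n,l,st,c=cv2.connectedComponentsWithStats(m.astype(np.uint8)); i=1+st[1:,4].argmax(); q=Q[l==i]
print('disc',len(q),'rel TCP',np.median(q[:,2])-e[2],cv2.minEnclosingCircle(q[:,:2].astype(np.float32)),q[:,2].std(),e)
E
python3 cap.py
python3 - <<'E'
from h import *
im,P,s=snap('top'); f=210/np.tan(np.radians(im['vfov'])/2)
hsv=cv2.cvtColor(im['frame'],cv2.COLOR_RGB2HSV); k=((hsv[...,1]>90)&(hsv[...,2]>70)).astype(np.uint8); k[:235]=0;k[310:]=0;k[:,:285]=0;k[:,360:]=0
k=cv2.morphologyEx(k,cv2.MORPH_OPEN,np.ones((3,3)))
c=max(cv2.findContours(k,0,2)[0],key=cv2.contourArea)
R=np.array(im['R']);t=-R.T@np.array(im['t'])
p=c[:,0,:]; d=np.c_[(p[:,0]-im['cx'])/f,(p[:,1]-im['cy'])/f,np.ones(len(p))]@R
X=t+d*((.009-t[2])/d[:,2])[:,None]; print(len(p),cv2.minAreaRect(X[:,:2].astype(np.float32)))
M=cv2.moments(X[:,:2].astype(np.float32)); print(M['m10']/M['m00'],M['m01']/M['m00'])
print('coaster depth z',np.nanmedian(P[265:280,312:328,2]))
E
```

```text
disc 4097 rel TCP 0.030038449538227485 ((0.646294355392456, 0.15806207060813904), 0.017789261415600777) 0.0005643952051444956 [0.64501951 0.15671172 0.38178475]
35 ((0.44390180706977844, -0.26309317350387573), (0.09412218630313873, 0.09335271269083023), 50.224735260009766)
0.44383776282702603 -0.263228906722079
coaster depth z 0.0088594423348074
```

Emit:
arm_command([
  [1,-0.5,-1,0,0,0,-0.06],
  [1,-1,-2.1,0,0,0,-0.12],
  [1,-1,-2.1,0,0,0,-0.12],
  [1,-1,-2.1,0,0,0,-0.12],
  [1,-1,-2.1,0,0,0,-0.12],
  [1,-1,-2.1,0,0,0,-0.12],
  [1,-1,-2.1,0,0,0,-0.12],
  [1,-1,-2.1,0,0,0,-0.12],
  [1,-1,-2.1,0,0,0,-0.12],
  [1,-1,-2.1,0,0,0,-0.12],
])

```text
time: 16.67
eef_pos: [0.549, -0.0431, 0.3806]
orientation: [[-0.992, -0.123, -0.002], [-0.123, 0.992, 0.0], [0.002, 0.0, -1.0]]
contact_force: [0.4, 0.2, -1.4]
finger_gap: 0.0528
gripper_force: 63.0
```

Emit:
arm_command([
  [1,-1,-2.1,0,0,0,-0.12],
  [1,-1,-2.1,0,0,0,-0.12],
  [1,-1,-2.1,0,0,0,-0.12],
  [1,-1,-2.1,0,0,0,-0.12],
  [1,-1,-2.1,0,0,0,-0.12],
  [1,-1,-2.1,0,0,0,-0.12],
  [1,-1,-2.1,0,0,0,-0.12],
  [1,-1,-2.1,0,0,0,-0.12],
  [1,-0.5,-1,0,0,0,-0.12],
  [1,0,0,0,0,0,-0.12],
])

```text
time: 17.5
eef_pos: [0.4637, -0.2221, 0.3805]
orientation: [[-0.472, 0.882, -0.002], [0.882, 0.472, 0.0], [0.001, -0.001, -1.0]]
contact_force: [-0.1, 1.1, -1.3]
finger_gap: 0.0529
gripper_force: 63.0
```

```bash
python3 st.py && python3 cap.py
python3 - <<'E'
from h import *
im,P,s=snap('wrist'); save(im,'w4.png')
E
```

```text
17.5 [ 0.4637 -0.2221  0.3805] psi 0.4917 q [-5.960e-01  1.800e-02  1.284e+00 -1.000e-03  1.842e+00 -1.088e+00] F [-0.1  1.1 -1.3] M [-0.007  0.011 -0.042] gap 0.0529 63.04139608517289
disc 3988 rel TCP 0.030137419441029267 ((0.4649132788181305, -0.22241121530532837), 0.01734333299100399) 0.0005742538818834003 [ 0.46372705 -0.22207275  0.38054292]
```

View pics/w4.png

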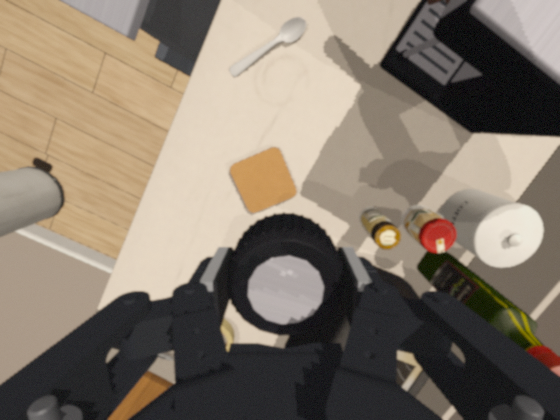

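The wrist view shows the cap held at (286,285) and the whole coaster at (263,180), with the spice jar at (381,230) and honey jar at (435,232) well clear.

Run:
```python
from h import *
im,P,s=snap('wrist'); f=210/np.tan(np.radians(im['vfov'])/2)
hsv=cv2.cvtColor(im['frame'],cv2.COLOR_RGB2HSV); k=((hsv[...,1]>120)&(hsv[...,2]>90)).astype(np.uint8); k[:140]=0;k[215:]=0;k[:,:225]=0;k[:,300:]=0
c=max(cv2.findContours(k,0,2)[0],key=cv2.contourArea)
T=np.eye(4);T[:3,:3]=s['orientation'];T[:3,3]=s['eef_pos'];T=T@np.array(im['T_tool_cam'])
p=c[:,0,:]; d=np.c_[(p[:,0]-im['cx'])/f,(p[:,1]-im['cy'])/f,np.ones(len(p))]@T[:3,:3].T; t=T[:3,3]
X=t+d*((.009-t[2])/d[:,2])[:,None]; print(cv2.minAreaRect(X[:,:2].astype(np.float32)))
```

```text
((0.44292935729026794, -0.2642222046852112), (0.09198261052370071, 0.09180473536252975), 50.16621398925781)
```

Emit:
arm_command([
  [1,-1,-2,0,0,0,0],
  [1,-1,-2.1,-1,0,0,0],
  [1,0,0,-3,0,0,0],
  [1,0,0,-3.5,0,0,0],
  [1,0,0,-3.5,0,0,0],
  [1,0,0,-3.5,0,0,0],
  [1,0,0,-3.5,0,0,0],
  [1,0,0,-3.5,0,0,0],
  [1,0,0,-3.5,0,0,0],
  [1,0,0,-3,0,0,0],
])

```text
time: 18.48
eef_pos: [0.4444, -0.2601, 0.0992]
orientation: [[-0.485, 0.875, -0.001], [0.875, 0.485, 0.001], [0.001, -0.001, -1.0]]
contact_force: [0.6, -0.9, -1.1]
finger_gap: 0.0526
gripper_force: 63.2
```

Emit:
arm_command([
  [1,0,0,-3,0,0,0],
  [1,0,0,-2,0,0,0],
  [1,0,0,-1,0,0,0],
  [1,0,0,0,0,0,0],
  [1,0,0,0,0,0,0],
])

```text
time: 18.9
eef_pos: [0.4452, -0.2611, 0.0423]
orientation: [[-0.482, 0.876, -0.0], [0.876, 0.482, 0.0], [0.0, -0.0, -1.0]]
contact_force: [-0.3, -0.5, -1.5]
finger_gap: 0.0527
gripper_force: 63.1
```

```bash
python3 st.py && python3 cap.py
```

```text
18.9 [ 0.4452 -0.2611  0.0423] psi 0.5025 q [-0.68   0.173  1.814 -0.     1.155 -1.182] F [-0.3 -0.5 -1.5] M [-0.013 -0.037 -0.014] gap 0.0527 63.14995430060662
disc 3964 rel TCP 0.03016094972573794 ((0.4457784593105316, -0.2614572048187256), 0.017151454463601112) 0.0005664006002091429 [ 0.44519223 -0.26111844  0.04225306]
```

Correct xy by (-0.2, -0.2) cm and descend; contact is expected at a TCP height of about 0.009–0.011.

Emit:
arm_command([
  [1,-0.1,-0.1,-1,0,0,0],
  [1,-0.1,-0.1,-0.8,0,0,0],
  [1,0,0,-0.6,0,0,0],
  [1,0,0,-0.3,0,0,0],
  [1,0,0,-0.2,0,0,0],
  [1,0,0,0,0,0,0],
])

```text
time: 19.45
eef_pos: [0.4428, -0.2632, 0.0123]
orientation: [[-0.479, 0.878, -0.001], [0.878, 0.479, 0.0], [0.001, -0.0, -1.0]]
contact_force: [-0.2, -0.9, -1.4]
finger_gap: 0.0527
gripper_force: 63.2
```

Emit:
arm_command([
  [1,0,0,-0.1,0,0,0],
  [1,0,0,-0.1,0,0,0],
  [1,0,0,0,0,0,0],
])

```text
time: 19.7
eef_pos: [0.443, -0.2633, 0.0108]
orientation: [[-0.479, 0.878, 0.0], [0.878, 0.479, -0.0], [-0.0, -0.0, -1.0]]
contact_force: [-0.1, -1.2, -1.0]
finger_gap: 0.0527
gripper_force: 63.2
```

Emit:
arm_command([
  [1,0,0,-0.05,0,0,0],
  [1,0,0,-0.05,0,0,0],
  [1,0,0,0,0,0,0],
])

```text
time: 19.95
eef_pos: [0.443, -0.2634, 0.0106]
orientation: [[-0.479, 0.878, 0.0], [0.878, 0.479, -0.0], [-0.0, 0.0, -1.0]]
contact_force: [-5.5, 3.4, 12.5]
finger_gap: 0.0527
gripper_force: 64.6
```

Emit:
arm_command([
  [1,0,0,-0.05,0,0,0],
  [1,0,0,0,0,0,0],
])

```text
time: 20.12
eef_pos: [0.4431, -0.2634, 0.0105]
orientation: [[-0.48, 0.878, 0.0], [0.878, 0.48, -0.0], [-0.001, 0.0, -1.0]]
contact_force: [-9.4, 5.1, 20.9]
finger_gap: 0.0524
gripper_force: 65.5
```

Emit:
arm_command([
  [1,0,0,0.08,0,0,0],
  [1,0,0,0,0,0,0],
  [0.25,0,0,0,0,0,0],
  [0.1,0,0,0,0,0,0],
  [0,0,0,0,0,0,0],
  [0,0,0,0,0,0,0],
  [0,0,0,0,0,0,0],
])

```text
time: 20.7
eef_pos: [0.4429, -0.2632, 0.01]
orientation: [[-0.479, 0.878, -0.0], [0.878, 0.479, 0.0], [0.0, -0.0, -1.0]]
contact_force: [-0.8, -0.7, 0.3]
finger_gap: 0.085
gripper_force: 0.0
```

Emit:
arm_command([
  [0,0,0,1,0,0,0],
  [0,0,0,2,0,0,0],
  [0,0,0,3,0,0,0],
  [0,0,0,3,0,0,0],
  [0,0,0,3,0,0,0],
  [0,0,0,3,0,0,0],
  [0,0,0,3,0,0,0],
  [0,0,0,3,0,0,0],
  [0,0,0,0,0,0,0],
  [0,0,0,0,0,0,0],
])

```text
time: 21.53
eef_pos: [0.4433, -0.2636, 0.2222]
orientation: [[-0.479, 0.878, 0.003], [0.878, 0.479, -0.002], [-0.003, 0.001, -1.0]]
contact_force: [-1.2, -0.8, -0.2]
finger_gap: 0.0853
gripper_force: 0.0
```

```bash
python3 st.py
python3 - <<'E'
from h import *
im,Q,s=snap('wrist'); save(im,'w5.png'); e=s['eef_pos']
m=(abs(Q[...,0]-.443)<.045)&(abs(Q[...,1]+.263)<.045)&(Q[...,2]>.028)&(Q[...,2]<.06)
q=Q[m]; print(len(q),np.percentile(q[:,2],[50,98]),cv2.minEnclosingCircle(q[q[:,2]>.034][:,:2].astype(np.float32)))
E
```

```text
21.5333 [ 0.4433 -0.2636  0.2222] psi 0.5 q [-0.686  0.028  1.589 -0.     1.522 -1.186] F [-1.2 -0.8 -0.2] M [-0.025  0.033 -0.017] gap 0.0853 0.0
1719 [0.03981376 0.04199899] ((0.4444107115268707, -0.26359617710113525), 0.02715546078979969)
```

View pics/w5.png

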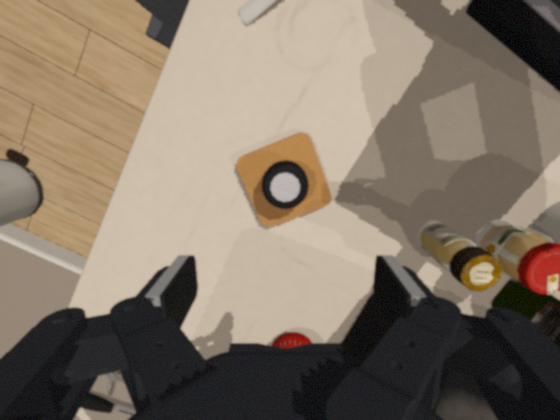

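The wrist view shows the cap at (285,185), upright and centred on the coaster (283,180). The bystanders are undisturbed and the arm is clear, so I hand the job in.

```bash
python3 -c "
from bench import arm
print(arm.job_done())"
```

```text
the job is handed in; nothing more can be done
None
```

The steam knob was turned to its open stop and left open, then the filler cap was unscrewed, lifted off and set open side down in the middle of the coaster (within about 1 mm by the camera); the job was handed in at about 22 s, with no verdict returned.

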